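Witness-mark a tapered key in the lever press

TASK

Witness-mark the tapered steel key in the green lever press: pull the orange lock bolt fully out to its stop, then bring the red-handled lever down until the brass punch bears on the key and hold a firm push there for a second: about 12 N at the handle, well short of 20 N, which would bruise the key. Then raise the lever again to the white 45-degree mark on the quadrant and leave it standing there, with the bolt still out, the key in its bed and the other things on the bench left alone.

Things in the scene. Friction and masses are not known exactly. Their poses are not given: they have to be found in the camera images.
- press: Green bench press, fixed; origin on the bench, own -x faces the robot. Base plate 12 mm thick, from -135 to +115 mm in x and -125 to +165 mm in y. Two cheeks, 46 x 10 mm, top 100 mm above the bench, at x = 75, y = -24 and 24 mm, carry the lever. A thin quadrant arc of radius 100 mm about the hinge stands at y = -32 mm.
- hinge (a point): Hinge axis of the lever, midway between the cheeks, 80 mm above the bench; the axis is the press's y.
- lever (a joint): Angle of the lever above level, rad: 0 = level, pointing from the hinge towards the press's -x (the robot); grows as the handle rises; 0.785 at the white mark; range -0.35 to 1.35. Lever 200 mm long from the hinge, in the press's xz plane. It stays where it is left: friction of 0.5 N m (about 2 N at the handle to lower it, 4 N to raise it).
- grip (a point): Middle of the red round handle, on its axis, 165 mm from the hinge. The handle is 24 mm thick and runs 120 to 200 mm from the hinge; x of this frame points along the lever to the hinge. Free on both sides and above.
- mark (a point): White painted line on the quadrant, at 45 degrees above level as seen from the hinge, 100 mm from the hinge axis.
- punch: Brass punch under the lever, 70 mm from the hinge.
- punch_tip (a point): Middle of the punch's flat round face, 24 mm across, 34 mm below the lever's axis line.
- bolt (a joint): How far the lock bolt is pulled out, m: 0 = in, 0.050 = fully out at its stop. Slides along the press's +y, away from the lever, with about 2.5 N of friction, and stays where it is left.
- bolt_grip (a point): Point inside the bolt's orange upright fin, 30 mm above the fin's foot and 57 mm above the bench. The fin is 36 mm in the press's x, 18 mm in its y, 46 mm high (top 73 mm above the bench).
- key: Loose tapered steel key, 180 mm along its y, 36 wide, 0.9 kg, origin under its middle. Thickness unmeasured: it tapers lengthways, 34 mm at its -y end to 14. Lies along the press's y on bed strips 18 mm above the bench, under the punch, between low guides, placed differently along the bed each time, so the lever angle where the punch meets it differs and must be felt (about 0 to -0.11 rad).
- cap: Bystander: white plastic screw cap, 58 mm across, 18 high, lying on the press plate.
- toolblock: Bystander: black steel tool block 66 x 24 x 24 mm on the press plate.
- sleeve: Bystander: copper-brown taper sleeve standing upright, 52 mm across at the foot, 115 high.
- turning_tool: Bystander: black square-shank turning tool 150 mm long, 22 thick.
- tub: Bystander: clear plastic tub, 90 mm across, 60 high.
- hammer: Bystander: hammer lying on the bench.
- spanner: Bystander: steel spanner lying on the bench.

How it is judged (in metres and radians):
On the way, in this order (a step that is already met when the one before it is completed fails the run):
1. The lock bolt is fully out at its stop, while the lever is still up (value of joint bolt above 0.046 m and value of joint lever above 0.6 rad), for 0.2 s.
2. The punch bears on the key with 15 N or more (8 N at the handle) for 0.5 s (contact force between punch and key above 15 N and value of joint bolt above 0.044 m), for 0.5 s.
3. The lever is back up at the white mark (value of joint lever between 0.685 and 0.885 rad), for 0.2 s.
At the end, for the whole second after the job is handed in: The lever stands at rest at the white mark, 45 degrees (0.785 rad) within 0.1 rad, the bolt is out by more than 44 of its 50 mm, and the key lies in its bed within 12 mm of where it started (all of step 3 and velocity of joint lever between -0.05 and 0.05 rad/s and value of joint bolt above 0.044 m and distance of key from where it was at the start of the episode below 0.012 m and z of key in the frame of press below 0.021 m); the robot touches nothing.
It fails at once if The punch is forced on to the key with more than 45 N (20 N at the handle) (contact force between punch and key above 45 N).
It fails at once if The lever is brought down below 0.6 rad while the bolt is still in (less than 40 mm out) (value of joint lever below 0.6 rad and value of joint bolt below 0.04 m).
It fails at once if A bystander is moved by more than 30 mm (distance of any of cap, toolblock, sleeve, turning_tool, tub, hammer, spanner from where it was at the start of the episode above 0.03 m).
It also fails if it takes over 72 s, if anything falls off the work surface, if the arm or the gripper's body presses on something with over 40 N, if the wrist force passes 120 N, or if a joint passes its speed limit or range.

ROBOT

A 6-joint arm with a two-finger parallel gripper is mounted at the origin on the work surface. World frame = base frame: x ahead of the robot, y to its left, z up, the work surface at z = 0. Lengths are in m, angles in degrees, forces in N, time in s.
With the tool pointing down it reaches from about 0.35 to 0.875 m from the base axis. Payload 4.2 kg.
Tool frame: the origin (TCP) lies at the very end of the fingers, on their centre line; the grasp point (between the pads) lies 19 mm behind it (tcp_to_grasp is the z of the grasp point in the tool frame, in m); z points along the fingers, y is the direction in which the jaws open and shut (so a half turn about z gives the same grasp; the last joint's range is limited). The gripper opens to 87 mm and grips with 3 to 60 N. Pads are 19 mm wide; open, the fingers measure 117 mm over their backs; the gripper's body (75 mm by 190 mm) begins 51 mm behind the grasp point.
Start: joints at [-52.735, 22.042, 0.453, 0, -68.411, -14.817], TCP at [0.239, -0.578, 0.223] pointing down, gripper open.
Joint ranges: [-179.83, 179.83], [-69.29, 118.12], [-61.27, 80.66], [-181.25, 117.63], [-171.15, -9.14], [-177.46, 177.46]. Speed limits (degrees/s): [159.86, 159.86, 180, 180, 180, 180].

INTERFACE

Orientations are given as a 3x3 rotation matrix whose columns are the frame's x, y, z axes.
In Python, from station import sense, capture, camera_params, finish_job, tcp_to_grasp gives the robot as it stands.
- The arm moves only by the shell command python3 -m inch 'ROWS'. ROWS is JSON, a list of rows, each an object of numbers: "jaw": the closure in counts, from 0 (fully open) to 255 (shut); "x", "y", "z": the shift along the world's x, y, z normalised to -1 to 1, where 1 is 0.06 m; "ax", "ay", "az": the turn, a rotation vector about the world's x, y, z normalised to -1 to 1, where 1 is 10 degrees. A call has 1 to 12 rows; each row shifts and turns the pose as measured when the row begins; what a row does not reach is not made up. A row lasts 1/8 s, in which the tool goes at most 62.5 mm and 10.7 degrees, less where a joint would pass 70% of its speed; a pose out of reach is approached as far as the arm can. A call with a number of a shift or a turn outside -1 to 1 is refused whole. A call with a gripper value outside its range is refused whole. The fingers move at their own pace and stop on an object; the grip force is fixed at half the most. Time passes only in rows, so rows that do not move let the fingers close. It gives the time, the measured TCP pose, the force and the opening at its end, in the units of the state.
- sense(): the state, without advancing time (a new reading comes with each control period).
- capture(name): name is "scene" or "side" or "wrist"; returns the picture (480x640x3 uint8, red, green, blue); there is no depth.
- camera_params(name): a dict with "vfov" (degrees; the focal length in pixels is half the picture's height over the tangent of half this angle, whatever the lens; pixels are square), "cx", "cy" (the principal point, pixels), "R" (3x3) and "t" (3): a world point X has camera coordinates R X + t. Camera axes: x right, y down, z forward; pixel columns grow to the right and rows downward; lengths in m; the calibration is good to about 2 mm. The wrist camera is an equidistant fisheye: a pixel r from the principal point sees the ray r / f radians off the axis. A picture is of the moment at which its call begins: read the wrist's pose just before it. camera_params takes no time and is no camera call; for the wrist camera it gives the pose at the moment of the call.
- finish_job(): hands the job in, once; it reports no verdict.
The state is a dict: "time_s": time; "joints": joint angles; "joint_velocities": joint speeds; "effort": joint torques, N m; "tcp_pos": TCP position; "ee_rot": TCP orientation; "wrist_force": force on the tool from outside, world axes, zero at the start; "moment": the same for the moment, N m; "gripper_width": opening from 0.0 (shut) to 1.0 (fully open).
Only numpy, scipy, OpenCV 4.12 (cv2) and the standard library are available. Lean on these libraries where they do the work, as an engineer would, in place of code of your own. Each camera call takes 0.05 s, during which the arm holds its last target.

## Working session

There is one attempt and no reset: what is moved stays moved. The work goes in short steps, Python scripts to look and compute and a shell command to move; the robot and the scene stay as the last step left them, time stands still between calls to the robot, and variables do not carry over. Pictures are saved under pics/ and viewed, and the job is handed in when it is done.

```bash
ls; mkdir -p pics
python3 - <<'E'
from station import *
import cv2
print(sense(), tcp_to_grasp)
for n in ("scene","side","wrist"):
    p=camera_params(n); print(n,p)
    cv2.imwrite(f"pics/{n}0.png",capture(n)[:,:,::-1])
E
```

```text
pics
{'time_s': 0.0, 'joints': array([-5.27350992e+01,  2.20903588e+01,  3.79906850e-01, -3.07332032e-02,
       -6.84138279e+01, -1.48169731e+01]), 'joint_velocities': array([-0.06706891, -0.03845986,  0.04272137,  0.06428035, -0.02276151,
        0.0214627 ]), 'effort': array([-1.10334451e-03, -3.90669394e+01,  1.87409824e+01,  4.21994448e+00,
        1.10084712e-02, -2.11422007e-04]), 'tcp_pos': array([ 0.23844078, -0.57705755,  0.22146023]), 'ee_rot': array([[-9.24302455e-01, -3.81659708e-01, -9.16408391e-04],
       [-3.81660801e-01,  9.24300232e-01,  2.02822834e-03],
       [ 7.29434531e-05,  2.22445359e-03, -9.99997523e-01]]), 'wrist_force': array([-0.08248483, -0.36068381,  0.20362713]), 'moment': array([-0.01325406,  0.01210703, -0.00385466]), 'gripper_width': 1.0004463322331618} -0.0187
scene {'vfov': 42.75031738570236, 'cx': 324.12305322498094, 'cy': 230.69956557462325, 'R': array([[ 2.83981563e-01,  9.58829695e-01, -2.96396042e-04],
       [ 6.63216669e-01, -1.96651547e-01, -7.22130056e-01],
       [-6.92458029e-01,  2.04875047e-01, -6.91757251e-01]]), 't': array([-0.15642791, -0.27435811,  1.82829589])}
side {'vfov': 52.25638898880999, 'cx': 316.57594787270136, 'cy': 231.61232387278983, 'R': array([[ 0.84125941, -0.5405247 ,  0.01075451],
       [-0.35310278, -0.56440655, -0.74616599],
       [ 0.40939106,  0.62392171, -0.66567309]]), 't': array([-0.48291849,  0.27932325,  1.22592801])}
wrist {'vfov': 65.70646984690485, 'cx': 322.15295917843, 'cy': 238.26946787523764, 'R': array([[-0.38176263,  0.92425967,  0.00117024],
       [ 0.8878454 ,  0.36636934,  0.27839551],
       [ 0.256881  ,  0.10731999, -0.96046581]]), 't': array([ 0.62380176, -0.03459323,  0.390433  ])}
```

View pics/scene0.png

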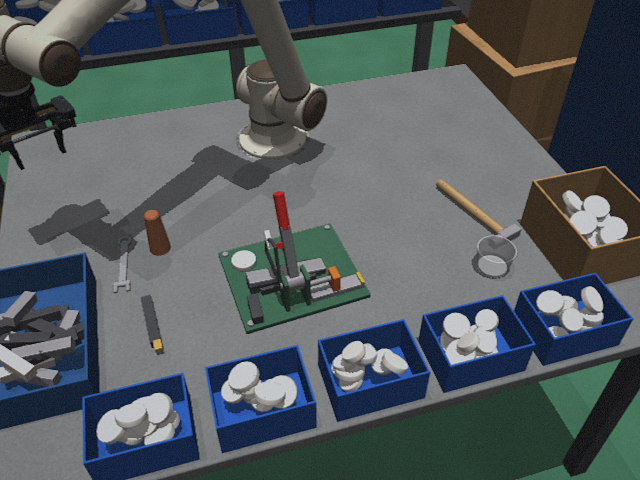

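View pics/side0.png

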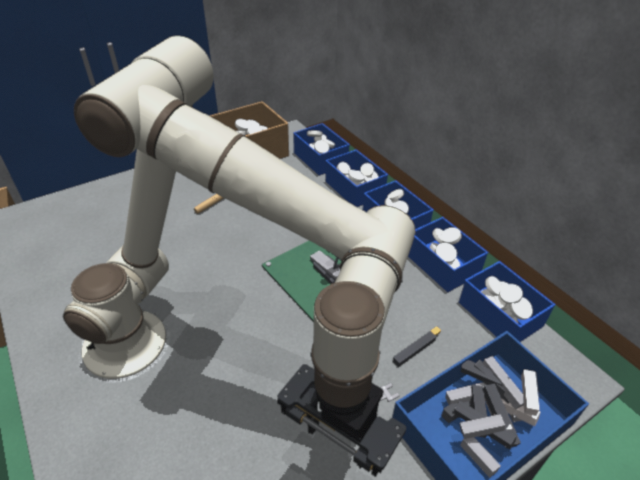

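View pics/wrist0.png

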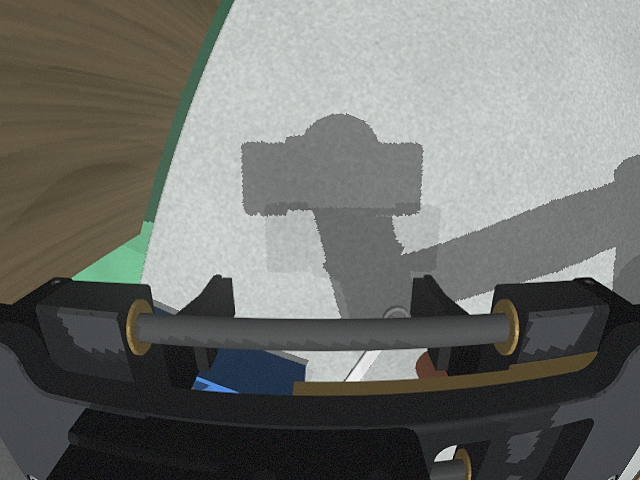

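The scene camera shows the press with its plate at about (219–370, 225–328), the lever up with the red handle near (281,210), and the orange fin near (335,279). In the side view the arm hides the press. I'll enlarge the scene view.

Run:
```python
import cv2
im=cv2.imread("pics/scene0.png")[180:340,205:385]
cv2.imwrite("pics/crop0.png",cv2.resize(im,None,fx=4.4,fy=3.75*4.4/4.4,interpolation=cv2.INTER_CUBIC) if 0 else cv2.resize(im,(720,640)[:2] if 0 else (664,590),interpolation=cv2.INTER_CUBIC))
```

```text
(no output)
```

View pics/crop0.png

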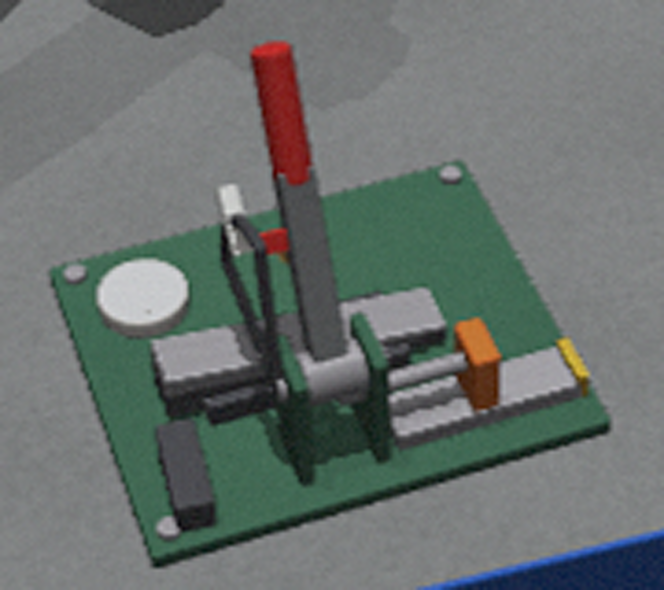

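The crop shows the plate corners at crop (52,270), (463,162), (610,424) and (155,556), the fin top near (475,330), and the white mark near (231,200). The lever stands steep. Next I'll fit the press pose.

```bash
cat > h.py <<'E'
import numpy as np, cv2
from station import *
from scipy.optimize import least_squares
def proj(X,p):
    c=np.asarray(X)@np.array(p["R"]).T+p["t"]; f=240/np.tan(np.radians(p["vfov"])/2)
    return c[:,:2]/c[:,2:]*f+[p["cx"],p["cy"]]
def pw(v,P):
    c,s=np.cos(v[2]),np.sin(v[2]); P=np.asarray(P,float)
    return np.c_[v[0]+c*P[:,0]-s*P[:,1], v[1]+s*P[:,0]+c*P[:,1], P[:,2]]
def lev(th,r,d=0,y=0): # point r along the lever, d perpendicular (up)
    return [0.075-r*np.cos(th)+d*np.sin(th)*1, y, .08+r*np.sin(th)+d*np.cos(th)]
E
python3 - <<'E'
from h import *
p=camera_params("scene"); s=180/664; s2=160/590
def u(a): return np.array(a,float)*[s,s2]+[205,180]
cor=[[-.135,-.125,.012],[-.135,.165,.012],[.115,.165,.012],[.115,-.125,.012]]
uv=u([[52,270],[463,162],[610,426],[155,558]])
r=least_squares(lambda v:(proj(pw(v,cor),p)-uv).ravel(),[.6,0,0])
v=r.x; print(v,np.degrees(v[2]),r.fun)
h=pw(v,[[.075,0,.08]]);print("hinge",h,(proj(h,p)-[205,180])/s)
q=np.array([0.785]);print("mark",(proj(pw(v,[[.075-.0707,-.032,.08+.0707]]),p)-[205,180])/s)
for y in(.04,.06,.08): print("fin top",y,(proj(pw(v,[[.075,y,.073]]),p)-[205,180])/s)
# lever tip at crop (272,48)
for t in (.8,1,1.1,1.2,1.3,1.35): print(t,(proj(pw(v,[lev(t,.2),lev(t,.12)]),p)-[205,180])/s)
print("R",[np.cos(v[2]),np.sin(v[2])])
E
```

```text
[ 0.56382125 -0.09662107  0.07311311] 4.189072542460384 [-0.81826193 -0.34575594  0.64919034 -0.30521575  1.07466989 -0.58019477
 -0.8398569   0.72515617]
hinge [[ 0.63862088 -0.09114247  0.08      ]] [[331.70765549 375.52448549]]
mark [[235.55822117 222.3795202 ]]
fin top 0.04 [[396.71434345 365.32973313]]
fin top 0.06 [[428.64698608 356.34200456]]
fin top 0.08 [[460.33615409 347.4228041 ]]
0.8 [[246.01998337  40.89821238]
 [280.37521236 175.06176187]]
1 [[259.8695878   40.61506028]
 [289.18677503 177.29193147]]
1.1 [[268.27793504  45.74354808]
 [294.39023885 181.50545856]]
1.2 [[277.61080471  54.53325121]
 [300.0710581  187.80430774]]
1.3 [[287.7974958   67.0410517 ]
 [306.1782555  196.17198417]]
1.35 [[293.18370742  74.69278051]
 [309.37361191 201.11898594]]
R [np.float64(0.9973284270833621), np.float64(0.07304798786706466)]
```

```bash
python3 - <<'E'
from h import *
p=camera_params("scene"); s=180/664
v=[ 0.56382, -0.09662, 0.07311]
for z,px in ((.073,(477,335)),(.073,(455,325)),(.073,(498,347)),(.073,(480,319)),(.073,(473,352))):
    uv=np.array(px)*s+[205,180]
    r=least_squares(lambda q:(proj(pw(v,[[q[0],q[1],z]]),p)-uv).ravel(),[0,.1]).x
    print(px,r,pw(v,[[*r,z]]))
# world positions of bystanders
def g(px,z):
    return least_squares(lambda q:(proj([[q[0],q[1],z]],p)-px).ravel(),[.5,0]).x
print("sleeve top",g((151,215),.115),"hammer",g((440,184),.015),"spanner",g((125,240),.0),"tub",g((497,243),.06))
E
python3 - <<'E'
import cv2
im=cv2.imread("pics/scene0.png")[255:315,280:380]
cv2.imwrite("pics/crop1.png",cv2.resize(im,(800,480),interpolation=cv2.INTER_CUBIC))
E
```

```text
(477, 335) [0.06922819 0.09283695] [[0.62608199 0.00102571 0.073     ]]
(455, 325) [0.05706264 0.08349623] [[ 0.61463123 -0.00917868  0.073     ]]
(498, 347) [0.08255992 0.10095288] [[0.63878528 0.01009378 0.073     ]]
(480, 319) [0.057795   0.09923959] [[0.61421167 0.00657612 0.073     ]]
(473, 352) [0.08103457 0.08568195] [[ 0.63837947 -0.00524777  0.073     ]]
sleeve top [ 0.37625293 -0.36447748] hammer [0.35416282 0.38370418] spanner [ 0.31653037 -0.44471477] tub [0.63864997 0.39303412]
```

View pics/crop1.png

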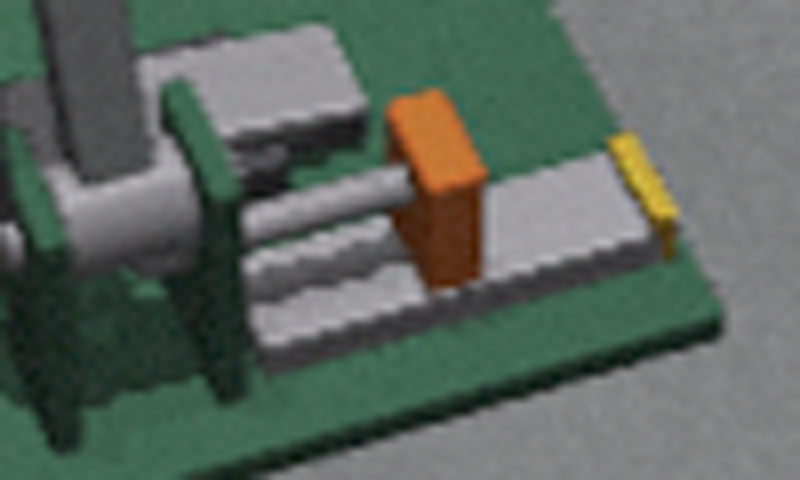

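The fin's top face has crop corners (388,100), (440,90), (487,178) and (435,190). Behind it is a slide running to a yellow stop near (640,190).

Run:
```python
from h import *
p=camera_params("scene")
v=[ 0.56382, -0.09662, 0.07311]
uv=np.array([(388,100),(440,90),(487,178),(435,190)])/8+[280,255]
def m(q): return pw(v,[[q[0]+a,q[1]+b,.073] for a,b in((-.018,-.009),(-.018,.009),(.018,.009),(.018,-.009))])
r=least_squares(lambda q:(proj(m(q),p)-uv).ravel(),[0.07,.1]);print(r.x,r.fun, pw(v,[[*r.x,.057]]),pw(v,[[r.x[0],r.x[1]+.05,.057]]))
```

```text
[0.0738143  0.09188751] [-0.61740388  0.28429487  0.48707504 -0.58256574  0.67742415 -0.21387198
 -0.54549739  0.48111792] [[6.30725208e-01 4.13805257e-04 5.70000000e-02]] [[0.62707296 0.05028024 0.057     ]]
```

Fin centre is at about (0.631, 0.000), consistent in x with its expected line (~0.075 in the press frame). I'll grip it across its 36 mm (jaws along press x), so the gripper body stays clear of the lever. First I'll rise and travel over.

```bash
python3 -m inch '[{"jaw":0,"z":1},{"jaw":0,"z":1,"az":0.5},{"jaw":0,"z":0.6,"x":0.4,"y":0.5,"az":0.8},{"jaw":0,"x":0.55,"y":0.8,"az":0.9},{"jaw":0,"x":0.55,"y":0.8,"az":0.9},{"jaw":0,"x":0.55,"y":0.8,"az":0.9},{"jaw":0,"x":0.55,"y":0.8,"az":0.9},{"jaw":80,"x":0.55,"y":0.8,"az":0.9},{"jaw":80,"x":0.55,"y":0.8,"az":0.9},{"jaw":80,"x":0.55,"y":0.8,"az":0.9},{"jaw":80,"x":0.55,"y":0.8},{"jaw":80}]'
```

```text
$[0]: bad value
```

```bash
python3 -m inch '[{"jaw":0,"x":0,"y":0,"z":1,"ax":0,"ay":0,"az":0}]'
```

```text
time_s: 0.28
tcp_pos: [0.2372, -0.5744, 0.2761]
ee_rot: [[-0.924, -0.381, -0.008], [-0.381, 0.924, 0.014], [0.002, 0.016, -1.0]]
wrist_force: [0.3, -1.5, 0.5]
gripper_width: 1.002
```

Every key is needed in each row.

```bash
python3 -m inch '[{"jaw":0,"x":0,"y":0,"z":1,"ax":0,"ay":0,"az":0.5},{"jaw":0,"x":0.4,"y":0.5,"z":0.6,"ax":0,"ay":0,"az":0.8},{"jaw":0,"x":0.55,"y":0.8,"z":0,"ax":0,"ay":0,"az":0.9},{"jaw":0,"x":0.55,"y":0.8,"z":0,"ax":0,"ay":0,"az":0.9},{"jaw":0,"x":0.55,"y":0.8,"z":0,"ax":0,"ay":0,"az":0.9},{"jaw":80,"x":0.55,"y":0.8,"z":0,"ax":0,"ay":0,"az":0.9},{"jaw":80,"x":0.55,"y":0.8,"z":0,"ax":0,"ay":0,"az":0.9},{"jaw":80,"x":0.55,"y":0.8,"z":0,"ax":0,"ay":0,"az":0.9},{"jaw":80,"x":0.55,"y":0.8,"z":0,"ax":0,"ay":0,"az":0.9},{"jaw":80,"x":0.55,"y":0.8,"z":0,"ax":0,"ay":0,"az":0},{"jaw":80,"x":0,"y":0,"z":0,"ax":0,"ay":0,"az":0}]'
cat > st.py <<'E'
from h import *
import sys
s=sense(); R=s["ee_rot"]; p=np.array(s["tcp_pos"])
tx,ty,tz=map(float,sys.argv[1:4]); yaw=np.radians(float(sys.argv[4]))
t=np.array([[np.cos(yaw),0,0],[np.sin(yaw),0,0],[0,0,-1.]]) # tool y = (cos,sin)
Y=np.array([np.cos(yaw),np.sin(yaw),0]);Z=np.array([0,0,-1.]);T=np.c_[np.cross(Y,Z),Y,Z]
from scipy.spatial.transform import Rotation as Ro
print("t",s["time_s"],"p",p.round(4),"w",s["gripper_width"],"F",s["wrist_force"].round(1))
print("shift units",((np.array([tx,ty,tz])-p)/.06).round(2),"turn",(np.degrees(Ro.from_matrix(T@R.T).as_rotvec())/10).round(2))
E
python3 st.py 0.631 0 0.3 184.2
```

```text
time_s: 1.65
tcp_pos: [0.531, -0.1467, 0.3757]
ee_rot: [[0.188, -0.982, -0.011], [-0.982, -0.188, -0.003], [0.001, 0.012, -1.0]]
wrist_force: [-1.1, -0.3, -0.0]
gripper_width: 0.689
t 1.65 p [ 0.531  -0.1467  0.3757] w 0.6892786188400394 F [-1.1 -0.3 -0. ]
shift units [ 1.67  2.44 -1.26] turn [ 0.01 -0.07 -0.67]
```

```bash
python3 -m inch '[{"jaw":80,"x":0.6,"y":0.8,"z":0,"ax":0,"ay":0,"az":-0.3},{"jaw":80,"x":0.6,"y":0.8,"z":0,"ax":0,"ay":0,"az":-0.3},{"jaw":80,"x":0.5,"y":0.8,"z":0,"ax":0,"ay":0,"az":-0.1},{"jaw":80,"x":0.1,"y":0.1,"z":-0.7,"ax":0,"ay":0,"az":0},{"jaw":80,"x":0,"y":0,"z":-0.7,"ax":0,"ay":0,"az":0},{"jaw":80,"x":0,"y":0,"z":0,"ax":0,"ay":0,"az":0}]'
python3 st.py 0.631 0 0.1 184.2
python3 - <<'E'
from h import *
for n in ("wrist","scene"): cv2.imwrite(f"pics/{n}1.png",capture(n)[:,:,::-1])
np.save("w1.npy",camera_params("wrist"),allow_pickle=True)
E
```

```text
time_s: 2.4
tcp_pos: [0.6395, 0.0038, 0.2888]
ee_rot: [[0.059, -0.998, -0.014], [-0.998, -0.058, -0.003], [0.002, 0.014, -1.0]]
wrist_force: [0.4, 0.6, 0.1]
gripper_width: 0.688
t 2.4 p [0.6395 0.0038 0.2888] w 0.6875160859237885 F [0.4 0.6 0.1]
shift units [-0.14 -0.06 -3.15] turn [ 0.02 -0.08  0.08]
```

View pics/wrist1.png

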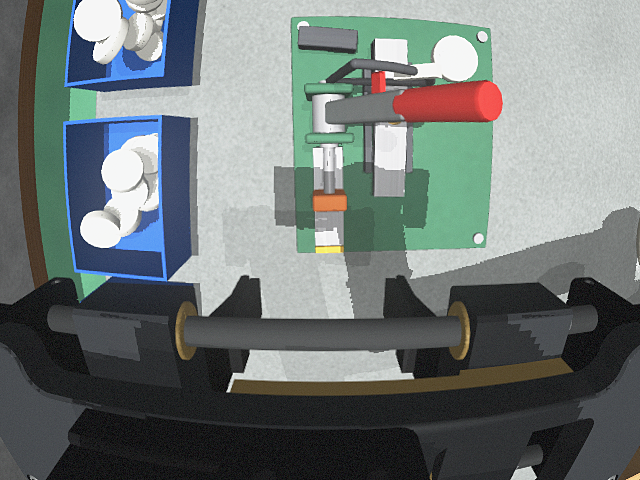

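View pics/scene1.png

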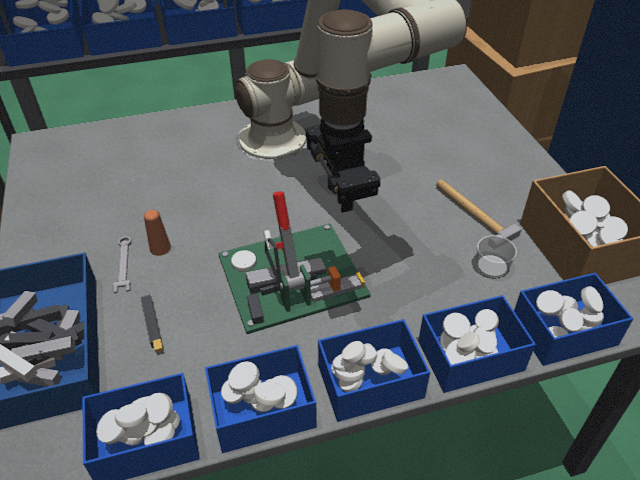

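The wrist view shows the plate corners at (291,17), (488,32), (490,247) and (298,252), the fin top at (312–346, 192–208), and the lever handle upright. I'll refine the pose using both cameras.

```bash
cat >> h.py <<'E'
def fish(X,p):
    c=np.asarray(X)@np.array(p["R"]).T+p["t"]; f=240/np.tan(np.radians(p["vfov"])/2)
    h=np.linalg.norm(c[:,:2],axis=1); th=np.arctan2(h,c[:,2])
    return c[:,:2]/h[:,None]*(th*f)[:,None]+[p["cx"],p["cy"]]
E
python3 - <<'E'
from h import *
p=camera_params("scene"); w=np.load("w1.npy",allow_pickle=True).item(); s=180/664
cor=[[-.135,-.125,.012],[-.135,.165,.012],[.115,.165,.012],[.115,-.125,.012]]
uv=np.array([[52,270],[463,162],[610,426],[155,558]])*s+[205,180]
uw=np.array([[488,32],[490,247],[298,252],[291,17]],float)
for a,b in((0,1),(1,1)):
    r=least_squares(lambda v:np.r_[a*(proj(pw(v,cor),p)-uv).ravel(),b*(fish(pw(v,cor),w)-uw).ravel()],[.56,-.1,.07])
    print(r.x,r.fun.round(1))
v=r.x
fw=np.array([(346,192),(346,208),(313,210),(312,192)])
fs=np.array([(388,100),(440,90),(487,178),(435,190)])/8+[280,255]
def m(q): return pw([q[0],q[1],v[2]],[[a,b,.073] for a,b in((-.018,-.009),(-.018,.009),(.018,.009),(.018,-.009))])
print("wrist",least_squares(lambda q:(fish(m(q),w)-fw).ravel(),[.63,0]).x,"scene",least_squares(lambda q:(proj(m(q),p)-fs).ravel(),[.63,0]).x)
print("hinge",pw(v,[[.075,0,.08]]))
E
```

```text
[ 0.56564767 -0.09800138  0.08274822] [-0.   0.  -0.   0.   0.  -0.  -0.   0.   2.4 -3.6 -3.6  0.4  0.9  0.7
  0.6  1.8]
[ 0.56536828 -0.09767967  0.08102536] [-1.5  0.6 -0.2 -0.   1.  -0.5 -0.6  1.7  2.7 -3.1 -3.7  0.8  0.9  0.8
  1.   1.9]
wrist [ 0.63463826 -0.00346381] scene [6.30725299e-01 4.11728421e-04]
hinge [[ 0.64012222 -0.09160942  0.08      ]]
```

```bash
python3 -m inch '[{"jaw":80,"x":-0.12,"y":-0.08,"z":-0.8,"ax":0,"ay":-0.08,"az":0.08},{"jaw":80,"x":0,"y":0,"z":-0.8,"ax":0,"ay":0,"az":0},{"jaw":80,"x":0,"y":0,"z":-0.7,"ax":0,"ay":0,"az":0},{"jaw":80,"x":0,"y":0,"z":0,"ax":0,"ay":0,"az":0},{"jaw":80,"x":0,"y":0,"z":0,"ax":0,"ay":0,"az":0}]'
python3 st.py 0.632 -0.001 0.04 184.4
python3 - <<'E'
from h import *
for n in ("wrist",): cv2.imwrite(f"pics/{n}2.png",capture(n)[:,:,::-1])
E
```

```text
time_s: 3.12
tcp_pos: [0.643, -0.0039, 0.1704]
ee_rot: [[0.071, -0.997, 0.041], [-0.997, -0.071, -0.001], [0.004, -0.041, -0.999]]
wrist_force: [0.2, -0.0, -0.2]
gripper_width: 0.684
t 3.125 p [ 0.643  -0.0039  0.1704] w 0.6840107797804722 F [ 0.2 -0.  -0.2]
shift units [-0.18  0.05 -2.17] turn [0.   0.24 0.03]
```

View pics/wrist2.png

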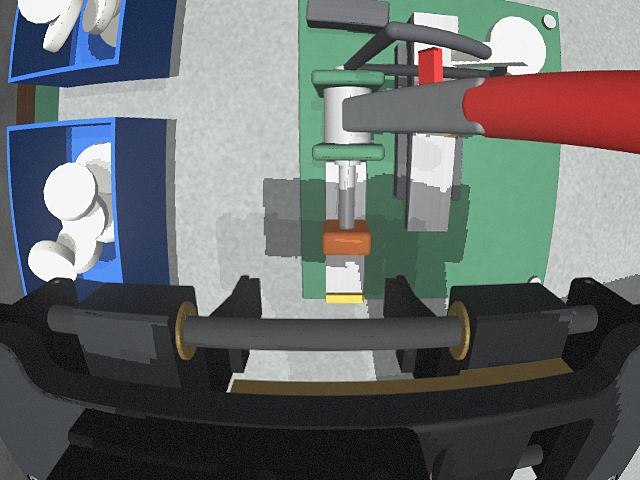

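The fin is at (346,238), roughly between the fingers (midpoint ≈322). I'll remove the tilt, shift and descend in small rows.

```bash
python3 -m inch '[{"jaw":80,"x":-0.18,"y":0.05,"z":-0.4,"ax":0,"ay":0.24,"az":0},{"jaw":80,"x":0,"y":0,"z":-0.4,"ax":0,"ay":0,"az":0},{"jaw":80,"x":0,"y":0,"z":-0.3,"ax":0,"ay":0,"az":0},{"jaw":80,"x":0,"y":0,"z":0,"ax":0,"ay":0,"az":0},{"jaw":80,"x":0,"y":0,"z":0,"ax":0,"ay":0,"az":0}]'
python3 st.py 0.632 -0.001 0.04 184.4
python3 - <<'E'
from h import *
for n in ("wrist",): cv2.imwrite(f"pics/{n}3.png",capture(n)[:,:,::-1])
E
```

```text
time_s: 3.8
tcp_pos: [0.6325, 0.0006, 0.105]
ee_rot: [[0.071, -0.997, 0.0], [-0.997, -0.071, 0.002], [-0.002, -0.0, -1.0]]
wrist_force: [0.6, 0.0, -0.0]
gripper_width: 0.687
t 3.8 p [6.325e-01 6.000e-04 1.050e-01] w 0.686641573865105 F [ 0.6  0.  -0. ]
shift units [-0.01 -0.03 -1.08] turn [-0.01  0.    0.03]
```

View pics/wrist3.png

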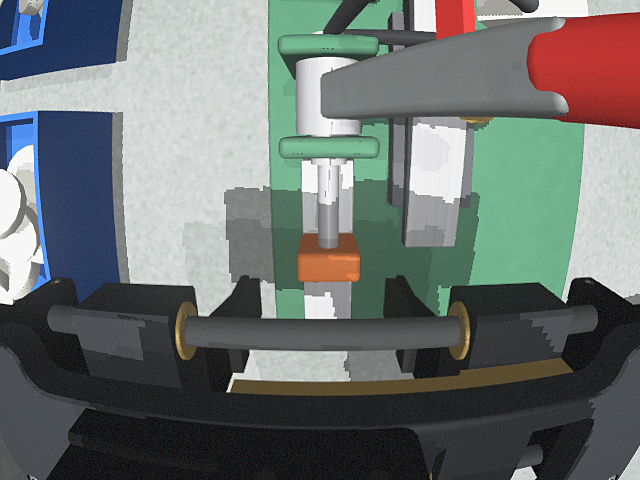

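Run:
```python
from h import *
w=camera_params("wrist");print([ (round(a,3),round(b,3),fish([[a,b,.073]],w).round()[0].tolist()) for a in(.614,.632,.65) for b in (-.01,0,.01)])
```

```text
[(0.614, -0.01, [358.0, 256.0]), (0.614, 0, [356.0, 273.0]), (0.614, 0.01, [354.0, 289.0]), (0.632, -0.01, [325.0, 254.0]), (0.632, 0, [324.0, 271.0]), (0.632, 0.01, [323.0, 287.0]), (0.65, -0.01, [293.0, 251.0]), (0.65, 0, [292.0, 268.0]), (0.65, 0.01, [291.0, 285.0])]
```

```bash
python3 -m inch '[{"jaw":80,"x":-0.04,"y":-0.04,"z":-0.4,"ax":0,"ay":0,"az":0},{"jaw":80,"x":0,"y":0,"z":-0.4,"ax":0,"ay":0,"az":0},{"jaw":80,"x":0,"y":0,"z":-0.3,"ax":0,"ay":0,"az":0},{"jaw":80,"x":0,"y":0,"z":0,"ax":0,"ay":0,"az":0},{"jaw":80,"x":0,"y":0,"z":0,"ax":0,"ay":0,"az":0}]'
python3 st.py 0.630 -0.002 0.04 184.4
```

```text
time_s: 4.47
tcp_pos: [0.6335, -0.0011, 0.0431]
ee_rot: [[0.072, -0.997, 0.01], [-0.997, -0.072, 0.004], [-0.003, -0.01, -1.0]]
wrist_force: [0.8, -0.4, -0.3]
gripper_width: 0.686
t 4.475 p [ 0.6335 -0.0011  0.0431] w 0.6855906325744875 F [ 0.8 -0.4 -0.3]
shift units [-0.06 -0.02 -0.05] turn [-0.02  0.06  0.03]
```

Now close on the fin.

```bash
python3 -m inch '[{"jaw":255,"x":-0.05,"y":0,"z":-0.03,"ax":0,"ay":0.06,"az":0},{"jaw":255,"x":0,"y":0,"z":0,"ax":0,"ay":0,"az":0},{"jaw":255,"x":0,"y":0,"z":0,"ax":0,"ay":0,"az":0},{"jaw":255,"x":0,"y":0,"z":0,"ax":0,"ay":0,"az":0},{"jaw":255,"x":0,"y":0,"z":0,"ax":0,"ay":0,"az":0},{"jaw":255,"x":0,"y":0,"z":0,"ax":0,"ay":0,"az":0}]'
```

```text
time_s: 5.22
tcp_pos: [0.6291, -0.0011, 0.0434]
ee_rot: [[0.072, -0.997, -0.003], [-0.997, -0.072, 0.004], [-0.004, 0.002, -1.0]]
wrist_force: [-1.2, 0.6, 0.2]
gripper_width: 0.414
```

Opening 36 mm, which is the fin's width. Now pull along press +y.

```bash
python3 -m inch '[{"jaw":255,"x":-0.02,"y":0.25,"z":0,"ax":0,"ay":0,"az":0},{"jaw":255,"x":-0.02,"y":0.25,"z":0,"ax":0,"ay":0,"az":0},{"jaw":255,"x":-0.02,"y":0.2,"z":0,"ax":0,"ay":0,"az":0},{"jaw":255,"x":-0.02,"y":0.2,"z":0,"ax":0,"ay":0,"az":0},{"jaw":255,"x":0,"y":0,"z":0,"ax":0,"ay":0,"az":0}]'
```

```text
time_s: 5.85
tcp_pos: [0.6254, 0.0459, 0.0435]
ee_rot: [[0.073, -0.997, -0.004], [-0.997, -0.073, -0.011], [0.01, 0.005, -1.0]]
wrist_force: [-2.2, 3.5, 1.9]
gripper_width: 0.411
```

```bash
python3 -m inch '[{"jaw":255,"x":-0.01,"y":0.12,"z":0,"ax":0,"ay":0,"az":0},{"jaw":255,"x":0,"y":0.08,"z":0,"ax":0,"ay":0,"az":0}]'; python3 -m inch '[{"jaw":255,"x":0,"y":0.12,"z":0,"ax":0,"ay":0,"az":0},{"jaw":255,"x":0,"y":0.12,"z":0,"ax":0,"ay":0,"az":0}]'
```

```text
time_s: 6.1
tcp_pos: [0.6253, 0.0473, 0.0434]
ee_rot: [[0.075, -0.997, -0.008], [-0.997, -0.074, -0.026], [0.026, 0.01, -1.0]]
wrist_force: [3.2, -19.8, -0.8]
gripper_width: 0.413
time_s: 6.35
tcp_pos: [0.6252, 0.048, 0.0433]
ee_rot: [[0.075, -0.997, -0.014], [-0.996, -0.074, -0.045], [0.044, 0.017, -0.999]]
wrist_force: [7.4, -32.1, -4.0]
gripper_width: 0.409
```

Force rose to 32 N at about 49 mm of travel, so the bolt is at its stop. Release and rise.

```bash
python3 -m inch '[{"jaw":255,"x":0,"y":0,"z":0,"ax":0,"ay":0,"az":0},{"jaw":90,"x":0,"y":0,"z":0,"ax":0,"ay":0,"az":0},{"jaw":90,"x":0,"y":0,"z":0,"ax":0,"ay":0,"az":0},{"jaw":90,"x":0,"y":0,"z":0,"ax":0,"ay":0,"az":0}]'
python3 -m inch '[{"jaw":90,"x":0,"y":0,"z":0.5,"ax":0,"ay":0,"az":0},{"jaw":90,"x":0,"y":0,"z":0.8,"ax":0,"ay":0,"az":0},{"jaw":90,"x":0,"y":0,"z":1,"ax":0,"ay":0,"az":0},{"jaw":90,"x":0,"y":0,"z":1,"ax":0,"ay":0,"az":0},{"jaw":90,"x":0,"y":0.2,"z":1,"ax":0,"ay":0,"az":0},{"jaw":90,"x":0,"y":0.5,"z":1,"ax":0,"ay":0,"az":0},{"jaw":90,"x":0,"y":0.5,"z":0.5,"ax":0,"ay":0,"az":0},{"jaw":90,"x":0,"y":0,"z":0,"ax":0,"ay":0,"az":0}]'
python3 - <<'E'
from h import *
for n in ("wrist","scene"): cv2.imwrite(f"pics/{n}4.png",capture(n)[:,:,::-1])
im=cv2.imread("pics/scene4.png")[180:330,205:405]
cv2.imwrite("pics/crop4.png",cv2.resize(im,(800,600),interpolation=cv2.INTER_CUBIC))
E
```

```text
time_s: 6.85
tcp_pos: [0.6263, 0.0509, 0.0436]
ee_rot: [[0.075, -0.997, -0.01], [-0.996, -0.074, -0.043], [0.042, 0.013, -0.999]]
wrist_force: [-0.7, 0.1, -0.4]
gripper_width: 0.622
time_s: 7.85
tcp_pos: [0.6224, 0.127, 0.3962]
ee_rot: [[0.081, -0.997, -0.008], [-0.996, -0.08, -0.038], [0.037, 0.011, -0.999]]
wrist_force: [0.6, -0.5, -0.0]
gripper_width: 0.653
```

View pics/crop4.png

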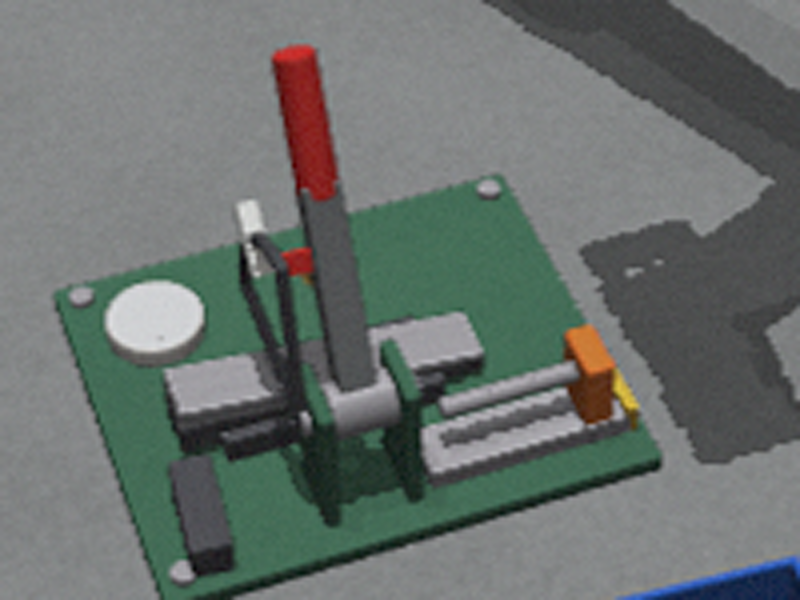

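The fin is now up against the yellow stop, so the bolt is out. The lever still stands steep. Next: the lever angle, and the grip poses along its arc.

```bash
python3 - <<'E'
from h import *
p=camera_params("scene"); v=[0.5653,-0.0977,0.079]
uv=np.array([[278.7,193.5],[285.3,228.4]])
r=least_squares(lambda q:(proj(pw([v[0],v[1]+q[1],v[2]],[lev(q[0],.2),lev(q[0],.12)]),p)-uv).ravel(),[1.1,0]);print(r.x,r.fun)
print(sense()["joints"].round(1))
for th in (1.2,1.15,1.1,1.05,1.,.785,.6,.4,.2,0,-.05,-.1): print(th,pw(v,[lev(th,.17)]).round(4)[0])
E
python3 st.py 0.5 -0.10 0.4 94.5
```

```text
[1.0986674 0.0024019] [-0.24947856 -0.78350326  0.32917385  1.11596759]
[ 26.8  20.6  21.3   1.7 -92.5 -22.3]
1.2 [ 0.5787 -0.0966  0.2384]
1.15 [ 0.5708 -0.0973  0.2352]
1.1 [ 0.5632 -0.0979  0.2315]
1.05 [ 0.5557 -0.0985  0.2275]
1.0 [ 0.5485 -0.099   0.2231]
0.785 [ 0.5202 -0.1013  0.2002]
0.6 [ 0.5002 -0.1029  0.176 ]
0.4 [ 0.484  -0.1041  0.1462]
0.2 [ 0.474  -0.1049  0.1138]
0 [ 0.4706 -0.1052  0.08  ]
-0.05 [ 0.4708 -0.1052  0.0715]
-0.1 [ 0.4714 -0.1051  0.063 ]
t 7.95 p [0.6216 0.1252 0.3932] w 0.6466765191782776 F [-0.9 -0.5 -1. ]
shift units [-2.03 -3.75  0.11] turn [ 0.12 -0.24 -9.  ]
```

```bash
python3 -m inch '[{"jaw":90,"x":0,"y":0,"z":0.2,"ax":0.1,"ay":-0.2,"az":-0.9},{"jaw":90,"x":-0.1,"y":-0.3,"z":0.1,"ax":0,"ay":0,"az":-0.9},{"jaw":90,"x":-0.1,"y":-0.5,"z":0,"ax":0,"ay":0,"az":-0.9},{"jaw":90,"x":-0.2,"y":-0.5,"z":0,"ax":0,"ay":0,"az":-0.9},{"jaw":90,"x":-0.2,"y":-0.5,"z":0,"ax":0,"ay":0,"az":-0.9},{"jaw":90,"x":-0.2,"y":-0.5,"z":0,"ax":0,"ay":0,"az":-0.9},{"jaw":90,"x":-0.2,"y":-0.5,"z":0,"ax":0,"ay":0,"az":-0.9},{"jaw":90,"x":-0.1,"y":-0.5,"z":0,"ax":0,"ay":0,"az":-0.9},{"jaw":90,"x":0,"y":-0.2,"z":0,"ax":0,"ay":0,"az":-0.9},{"jaw":90,"x":0,"y":0,"z":0,"ax":0,"ay":0,"az":-0.5},{"jaw":90,"x":0,"y":0,"z":0,"ax":0,"ay":0,"az":0}]'
python3 st.py 0.562 -0.096 0.32 94.5;python3 - <<'E'
from h import *
for n in ("wrist","side"): cv2.imwrite(f"pics/{n}5.png",capture(n)[:,:,::-1])
np.save("w5.npy",camera_params("wrist"),allow_pickle=True)
E
```

```text
time_s: 9.32
tcp_pos: [0.5447, -0.098, 0.3885]
ee_rot: [[-0.995, -0.089, -0.053], [-0.089, 0.996, -0.001], [0.053, 0.004, -0.999]]
wrist_force: [0.5, 0.3, -0.8]
gripper_width: 0.652
t 9.325 p [ 0.5447 -0.098   0.3885] w 0.6524029591745729 F [ 0.5  0.3 -0.8]
shift units [ 0.29  0.03 -1.14] turn [ 0.   -0.3  -0.06]
```

View pics/wrist5.png

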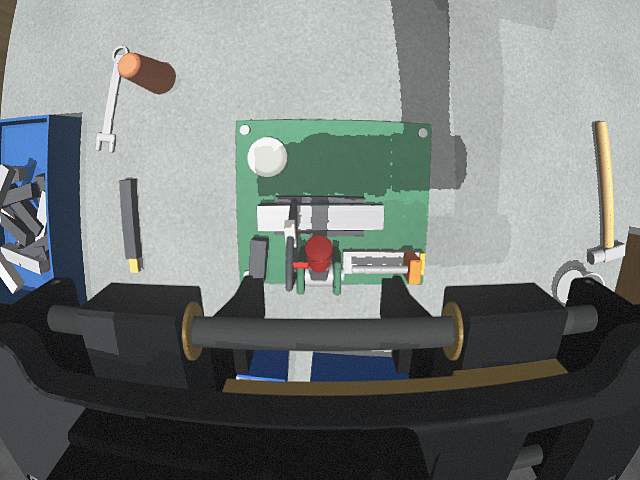

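View pics/side5.png

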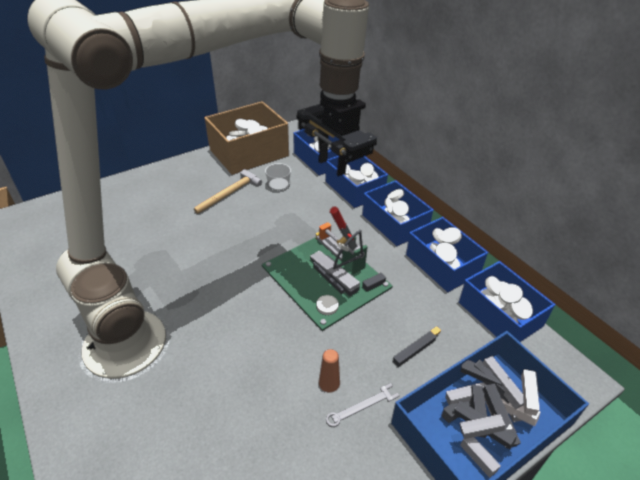

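The wrist view shows the red lever end at (319,247), centred between the fingers (x 245–400); the fin is at its stop, (415,265). I'll refine the lever from this.

Run:
```python
from h import *
p=camera_params("scene"); v=[0.5653,-0.0977,0.079]; w=np.load("w5.npy",allow_pickle=True).item()
cor=[[-.135,-.125,.012],[-.135,.165,.012],[.115,.165,.012],[.115,-.125,.012]]
print(fish(pw(v,cor),w).round(0).tolist())
for th in(1.0,1.1,1.2): print(th, fish(pw(v,[lev(th,.2)]),w))
im=cv2.imread("pics/side5.png")[190:310,270:430]
cv2.imwrite("pics/crop5.png",cv2.resize(im,(800,600),interpolation=cv2.INTER_CUBIC))
s=camera_params("side")
for th in(1.0,1.1,1.2): print(th, (proj(pw(v,[lev(th,.2),lev(th,.12)]),s)-[270,190])*5)
```

```text
[[235.0, 121.0], [432.0, 125.0], [422.0, 285.0], [240.0, 284.0]]
1.0 [[318.93300586 217.98709607]]
1.1 [[318.66377031 240.90275206]]
1.2 [[318.39788464 265.08785032]]
1.0 [[276.7583177  133.01391506]
 [338.89186696 200.0146763 ]]
1.1 [[304.6669325  104.3577715 ]
 [354.76183264 183.63943743]]
1.2 [[333.79308765  77.88033864]
 [371.31278352 168.42380177]]
```

View pics/crop5.png

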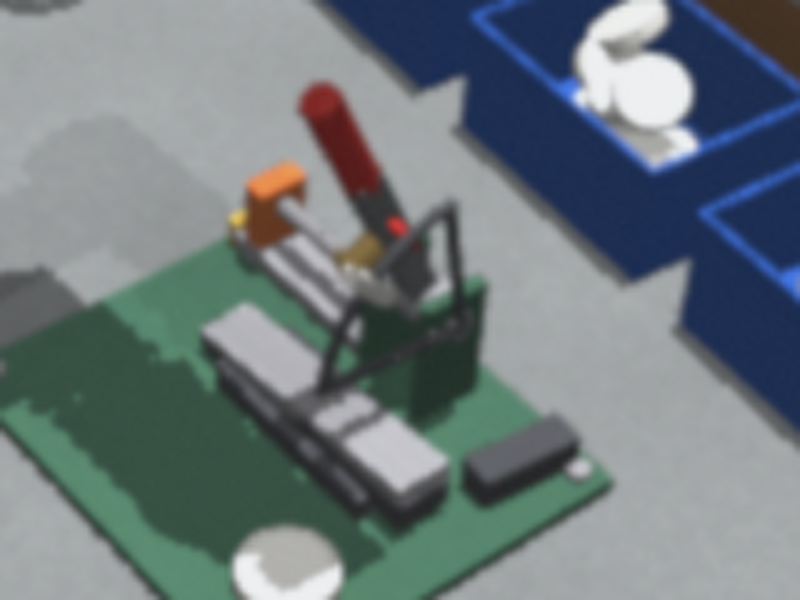

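Side, scene and wrist views agree on θ≈1.1–1.14 (tip at crop (320,98)). I'll level the tool and come down around the handle.

```bash
python3 -m inch '[{"jaw":80,"x":0.3,"y":0.02,"z":-0.2,"ax":0,"ay":-0.3,"az":0},{"jaw":80,"x":0.05,"y":0,"z":-0.5,"ax":0,"ay":0,"az":0},{"jaw":80,"x":0,"y":0,"z":-0.5,"ax":0,"ay":0,"az":0},{"jaw":80,"x":0,"y":0,"z":0,"ax":0,"ay":0,"az":0}]'
python3 st.py 0.567 -0.097 0.2165 94.5
```

```text
time_s: 9.93
tcp_pos: [0.566, -0.0957, 0.3139]
ee_rot: [[-0.995, -0.097, -0.0], [-0.097, 0.995, -0.001], [0.0, -0.001, -1.0]]
wrist_force: [-0.2, 0.1, 1.3]
gripper_width: 0.684
t 9.925 p [ 0.566  -0.0957  0.3139] w 0.6843087756551048 F [-0.2  0.1  1.3]
shift units [ 0.02 -0.02 -1.62] turn [ 0.01 -0.   -0.1 ]
```

```bash
python3 -m inch '[{"jaw":80,"x":0.04,"y":-0.02,"z":-0.45,"ax":0,"ay":0,"az":-0.1},{"jaw":80,"x":0,"y":0,"z":-0.45,"ax":0,"ay":0,"az":0},{"jaw":80,"x":0,"y":0,"z":-0.4,"ax":0,"ay":0,"az":0},{"jaw":80,"x":0,"y":0,"z":-0.2,"ax":0,"ay":0,"az":0},{"jaw":80,"x":0,"y":0,"z":0,"ax":0,"ay":0,"az":0}]'
python3 st.py 0.567 -0.097 0.2165 94.5;python3 - <<'E'
from h import *
for n in ("wrist","side"): cv2.imwrite(f"pics/{n}6.png",capture(n)[:,:,::-1])
im=cv2.imread("pics/side6.png")[160:310,270:430]
cv2.imwrite("pics/crop6.png",cv2.resize(im,(640,600),interpolation=cv2.INTER_CUBIC))
E
```

```text
time_s: 10.55
tcp_pos: [0.5723, -0.0969, 0.2289]
ee_rot: [[-0.996, -0.084, 0.012], [-0.084, 0.996, -0.004], [-0.011, -0.005, -1.0]]
wrist_force: [0.8, -0.3, 0.4]
gripper_width: 0.684
t 10.55 p [ 0.5723 -0.0969  0.2289] w 0.6839155799609339 F [ 0.8 -0.3  0.4]
shift units [-0.09 -0.   -0.21] turn [ 0.02  0.07 -0.03]
```

View pics/wrist6.png

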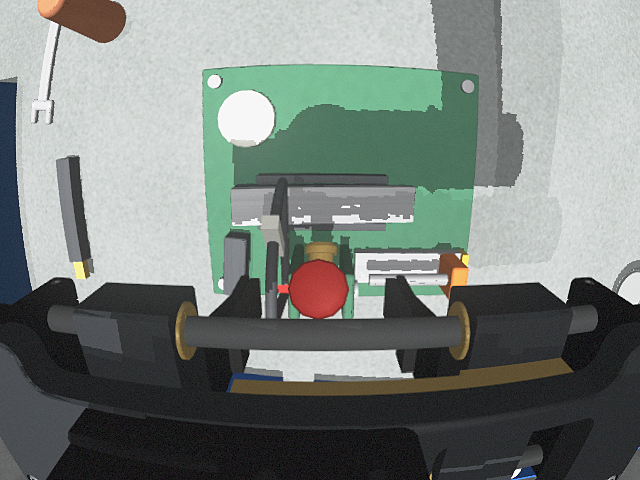

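View pics/crop6.png

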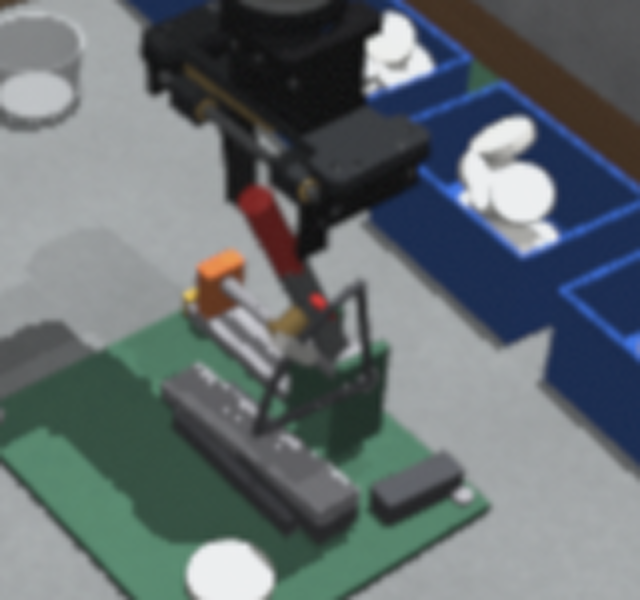

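```bash
python3 - <<'E'
from h import *
w=camera_params("wrist"); v=[0.5653,-0.0977,0.079]
for th in(1.05,1.1,1.15,1.2): print(th,fish(pw(v,[lev(th,.2)]),w),pw(v,[lev(th,.172)]))
s=sense();print("grasp px",fish([s["tcp_pos"]+s["ee_rot"]@[0,0,tcp_to_grasp]],w))
E
python3 -m inch '[{"jaw":80,"x":-0.12,"y":0,"z":-0.2,"ax":0,"ay":0.06,"az":0},{"jaw":80,"x":0,"y":0,"z":0,"ax":0,"ay":0,"az":0}]'
```

```text
1.05 [[320.2787474  247.34299623]] [[ 0.55475078 -0.09853513  0.22919679]]
1.1 [[320.0664565  272.81107908]] [[ 0.56229088 -0.09793822  0.23328767]]
1.15 [[319.86800903 298.67391782]] [[ 0.57002538 -0.09732592  0.2369954 ]]
1.2 [[319.68810634 324.3529893 ]] [[ 0.57793494 -0.09669976  0.24031072]]
grasp px [[320.79981409 313.68105444]]
time_s: 10.9
tcp_pos: [0.5659, -0.0969, 0.2188]
ee_rot: [[-0.996, -0.084, 0.005], [-0.084, 0.996, -0.004], [-0.005, -0.004, -1.0]]
wrist_force: [0.2, -0.6, -0.2]
gripper_width: 0.686
```

The end cap's row gives θ≈1.13, so the handle point at r≈0.172 is at (0.5675, −0.0975, 0.236), between the pads. Close.

```bash
python3 -m inch '[{"jaw":255,"x":0.02,"y":0,"z":-0.02,"ax":0,"ay":0,"az":0},{"jaw":255,"x":0,"y":0,"z":0,"ax":0,"ay":0,"az":0},{"jaw":255,"x":0,"y":0,"z":0,"ax":0,"ay":0,"az":0},{"jaw":255,"x":0,"y":0,"z":0,"ax":0,"ay":0,"az":0},{"jaw":255,"x":0,"y":0,"z":0,"ax":0,"ay":0,"az":0},{"jaw":255,"x":0,"y":0,"z":0,"ax":0,"ay":0,"az":0}]'; python3 -c "
from h import *
print(sense())"
```

```text
time_s: 11.65
tcp_pos: [0.5678, -0.099, 0.2184]
ee_rot: [[-0.996, -0.084, 0.007], [-0.084, 0.996, -0.007], [-0.007, -0.008, -1.0]]
wrist_force: [-0.9, 2.2, 0.4]
gripper_width: 0.268
{'time_s': 11.65, 'joints': array([  6.45402516,  17.24702645,  -7.49446223,   0.49358438,
       -64.89789952, -91.8171496 ]), 'joint_velocities': array([-0.0951645 ,  0.02869419, -0.03120911,  0.05817623,  0.00633767,
       -0.0051572 ]), 'effort': array([ -1.25803918, -33.72088909,  17.92920828,   4.72656012,
        -0.03417922,  -0.08691792]), 'tcp_pos': array([ 0.56780395, -0.09898758,  0.21836935]), 'ee_rot': array([[-0.99640372, -0.08443088,  0.00714478],
       [-0.08448108,  0.9964002 , -0.00704247],
       [-0.00652446, -0.00762074, -0.99994968]]), 'wrist_force': array([-0.92709763,  2.22601023,  0.39413137]), 'moment': array([0.86920522, 0.11918731, 0.11269921]), 'gripper_width': 0.26820196251922246}
```

Opening is 23 mm, so the 24 mm handle is held. Next, the arc steps.

```bash
cat > arc.py <<'E'
from h import *
import sys
v=[0.5653,-0.0977,0.079]
def cur():
    s=sense(); g=np.array(s["tcp_pos"])+s["ee_rot"]@[0,0,tcp_to_grasp]
    h=pw(v,[[.075,0,.08]])[0]; u=np.array([-np.cos(v[2]),-np.sin(v[2]),0])
    a=(g-h)@u; b=g[2]-h[2]; lat=(g-h)@np.cross([0,0,1],u)
    return s,g,np.arctan2(b,a),np.hypot(a,b),lat,u
s,g,th,r,lat,u=cur()
print("t",s["time_s"],"theta %.3f r %.4f lat %.4f"%(th,r,lat),"F",s["wrist_force"].round(1),"M",s["moment"].round(2),"w %.3f"%s["gripper_width"],"tilt",(s["ee_rot"][:,2]*57.3).round(1))
T=float(sys.argv[1]); n=int(sys.argv[2]); R=.172
ths=np.linspace(th,T,n+1)
for a,b in zip(ths[:-1],ths[1:]):
    d=R*(np.cos(b)-np.cos(a))*u+np.array([0,0,R*(np.sin(b)-np.sin(a))]); print("%.3f"%b,(d/.06).round(3))
E
python3 arc.py 0.7 6
```

```text
t 11.65 theta 1.137 r 0.1731 lat 0.0013 F [-0.9  2.2  0.4] M [0.87 0.12 0.11] w 0.268 tilt [  0.4  -0.4 -57.3]
1.064 [-0.186 -0.015 -0.095]
0.991 [-0.178 -0.014 -0.108]
0.919 [-0.17  -0.013 -0.121]
0.846 [-0.161 -0.013 -0.133]
0.773 [-0.151 -0.012 -0.144]
0.700 [-0.14  -0.011 -0.155]
```

```bash
python3 -m inch '[{"jaw":255,"x":-0.19,"y":-0.015,"z":-0.1,"ax":0,"ay":0,"az":0},{"jaw":255,"x":-0.18,"y":-0.015,"z":-0.11,"ax":0,"ay":0,"az":0},{"jaw":255,"x":0,"y":0,"z":0,"ax":0,"ay":0,"az":0}]'; python3 arc.py 0.7 5
```

```text
time_s: 12.02
tcp_pos: [0.5481, -0.1005, 0.2078]
ee_rot: [[-0.996, -0.085, 0.019], [-0.086, 0.996, -0.007], [-0.018, -0.009, -1.0]]
wrist_force: [0.0, -2.1, -3.4]
gripper_width: 0.263
t 12.025 theta 1.007 r 0.1734 lat 0.0013 F [ 0.  -2.1 -3.4] M [-0.51 -0.5   0.02] w 0.263 tilt [  1.1  -0.4 -57.3]
0.945 [-0.145 -0.011 -0.098]
0.884 [-0.139 -0.011 -0.107]
0.823 [-0.132 -0.01  -0.116]
0.761 [-0.125 -0.01  -0.123]
0.700 [-0.117 -0.009 -0.131]
```

```bash
python3 -m inch '[{"jaw":255,"x":-0.17,"y":-0.013,"z":-0.12,"ax":0,"ay":0.06,"az":0},{"jaw":255,"x":-0.17,"y":-0.013,"z":-0.13,"ax":0,"ay":0.03,"az":0},{"jaw":255,"x":-0.16,"y":-0.013,"z":-0.15,"ax":0,"ay":0.03,"az":0},{"jaw":255,"x":-0.15,"y":-0.012,"z":-0.16,"ax":0,"ay":0.03,"az":0},{"jaw":255,"x":0,"y":0,"z":0,"ax":0,"ay":0,"az":0}]'; python3 arc.py 0.15 7
```

```text
time_s: 12.65
tcp_pos: [0.5071, -0.1037, 0.173]
ee_rot: [[-0.996, -0.086, -0.006], [-0.086, 0.996, -0.007], [0.007, -0.007, -1.0]]
wrist_force: [2.7, -0.9, -1.8]
gripper_width: 0.268
t 12.65 theta 0.697 r 0.1739 lat 0.0013 F [ 2.7 -0.9 -1.8] M [-0.34 -0.93  0.02] w 0.268 tilt [ -0.4  -0.4 -57.3]
0.619 [-0.137 -0.011 -0.177]
0.541 [-0.122 -0.01  -0.187]
0.463 [-0.107 -0.009 -0.196]
0.384 [-0.092 -0.007 -0.204]
0.306 [-0.076 -0.006 -0.211]
0.228 [-0.059 -0.005 -0.216]
0.150 [-0.042 -0.003 -0.22 ]
```

```bash
python3 -m inch '[{"jaw":255,"x":-0.14,"y":-0.011,"z":-0.18,"ax":0,"ay":0,"az":0},{"jaw":255,"x":-0.12,"y":-0.01,"z":-0.19,"ax":0,"ay":0.03,"az":0},{"jaw":255,"x":-0.11,"y":-0.009,"z":-0.2,"ax":0,"ay":0.02,"az":0},{"jaw":255,"x":-0.09,"y":-0.007,"z":-0.2,"ax":0,"ay":0.02,"az":0},{"jaw":255,"x":-0.08,"y":-0.006,"z":-0.21,"ax":0,"ay":0.02,"az":0},{"jaw":255,"x":0,"y":0,"z":0,"ax":0,"ay":0,"az":0}]'; python3 arc.py 0.1 5
```

```text
time_s: 13.4
tcp_pos: [0.4726, -0.1064, 0.1098]
ee_rot: [[-0.996, -0.086, -0.025], [-0.086, 0.996, -0.007], [0.026, -0.005, -1.0]]
wrist_force: [3.2, -0.1, -4.7]
gripper_width: 0.264
t 13.4 theta 0.281 r 0.1745 lat 0.0013 F [ 3.2 -0.1 -4.7] M [-0.34 -1.24  0.01] w 0.264 tilt [ -1.4  -0.4 -57.3]
0.245 [-0.027 -0.002 -0.1  ]
0.209 [-0.023 -0.002 -0.101]
0.173 [-0.02  -0.002 -0.102]
0.136 [-0.016 -0.001 -0.103]
0.100 [-0.012 -0.001 -0.103]
```

```bash
python3 -m inch '[{"jaw":255,"x":-0.025,"y":-0.002,"z":-0.1,"ax":0,"ay":-0.05,"az":0},{"jaw":255,"x":-0.022,"y":-0.002,"z":-0.1,"ax":0,"ay":-0.03,"az":0},{"jaw":255,"x":-0.02,"y":-0.002,"z":-0.1,"ax":0,"ay":0,"az":0},{"jaw":255,"x":-0.01,"y":0,"z":-0.08,"ax":0,"ay":0,"az":0}]';  python3 arc.py 0.0 5; python3 -m inch '[{"jaw":255,"x":0,"y":0,"z":0,"ax":0,"ay":0,"az":0}]'; python3 arc.py 0.0 5
```

```text
time_s: 13.9
tcp_pos: [0.4677, -0.1068, 0.0863]
ee_rot: [[-0.996, -0.086, -0.01], [-0.086, 0.996, -0.007], [0.011, -0.007, -1.0]]
wrist_force: [1.3, -0.3, 3.3]
gripper_width: 0.265
t 13.9 theta 0.144 r 0.1746 lat 0.0013 F [ 1.3 -0.3  3.3] M [-0.19 -0.45 -0.06] w 0.265 tilt [ -0.6  -0.4 -57.3]
0.115 [-0.011 -0.001 -0.082]
0.086 [-0.008 -0.001 -0.082]
0.057 [-0.006 -0.    -0.082]
0.029 [-0.004 -0.    -0.082]
0.000 [-0.001 -0.    -0.082]
time_s: 14.02
tcp_pos: [0.4676, -0.1068, 0.0857]
ee_rot: [[-0.996, -0.086, -0.011], [-0.086, 0.996, -0.007], [0.011, -0.007, -1.0]]
wrist_force: [3.1, -0.1, -0.9]
gripper_width: 0.268
t 14.025 theta 0.140 r 0.1746 lat 0.0013 F [ 3.1 -0.1 -0.9] M [-0.21 -0.94 -0.02] w 0.268 tilt [ -0.6  -0.4 -57.3]
0.112 [-0.01  -0.001 -0.08 ]
0.084 [-0.008 -0.001 -0.08 ]
0.056 [-0.006 -0.    -0.08 ]
0.028 [-0.003 -0.    -0.08 ]
0.000 [-0.001 -0.    -0.08 ]
```

```bash
for i in 1; do python3 -m inch '[{"jaw":255,"x":-0.01,"y":0,"z":-0.05,"ax":0,"ay":-0.02,"az":0},{"jaw":255,"x":0,"y":0,"z":-0.05,"ax":0,"ay":0,"az":0}]'; python3 -m inch '[{"jaw":255,"x":0,"y":0,"z":-0.05,"ax":0,"ay":0,"az":0},{"jaw":255,"x":0,"y":0,"z":-0.05,"ax":0,"ay":0,"az":0}]'; python3 -m inch '[{"jaw":255,"x":0,"y":0,"z":-0.05,"ax":0,"ay":0,"az":0},{"jaw":255,"x":0,"y":0,"z":-0.05,"ax":0,"ay":0,"az":0}]'; done; python3 arc.py -.1 1
```

```text
time_s: 14.28
tcp_pos: [0.4669, -0.1069, 0.0797]
ee_rot: [[-0.996, -0.086, -0.007], [-0.085, 0.996, -0.008], [0.008, -0.007, -1.0]]
wrist_force: [-0.9, 0.4, 3.1]
gripper_width: 0.266
time_s: 14.52
tcp_pos: [0.4663, -0.1069, 0.0733]
ee_rot: [[-0.996, -0.085, -0.008], [-0.085, 0.996, -0.008], [0.009, -0.007, -1.0]]
wrist_force: [0.0, -0.5, 2.6]
gripper_width: 0.266
time_s: 14.78
tcp_pos: [0.4659, -0.107, 0.0667]
ee_rot: [[-0.996, -0.085, -0.009], [-0.085, 0.996, -0.008], [0.009, -0.007, -1.0]]
wrist_force: [0.2, 0.1, 3.1]
gripper_width: 0.264
t 14.775 theta 0.031 r 0.1747 lat 0.0013 F [0.2 0.1 3.1] M [-0.12 -0.35 -0.07] w 0.264 tilt [ -0.5  -0.4 -57.3]
-0.100 [ 0.013  0.001 -0.376]
```

```bash
for i in 1; do python3 -m inch '[{"jaw":255,"x":0,"y":0,"z":-0.03,"ax":0,"ay":0,"az":0}]'; python3 -m inch '[{"jaw":255,"x":0,"y":0,"z":-0.03,"ax":0,"ay":0,"az":0}]'; python3 -m inch '[{"jaw":255,"x":0,"y":0,"z":-0.03,"ax":0,"ay":0,"az":0}]';  done | egrep "tcp|wrist"; python3 arc.py -.1 1
```

```text
tcp_pos: [0.4659, -0.107, 0.0647]
wrist_force: [-0.2, -0.9, 3.7]
tcp_pos: [0.4659, -0.107, 0.0628]
wrist_force: [0.4, -0.4, 2.7]
tcp_pos: [0.4658, -0.107, 0.0608]
wrist_force: [1.4, 0.1, 2.9]
t 15.15 theta -0.003 r 0.1747 lat 0.0013 F [1.4 0.1 2.9] M [-0.1  -0.29 -0.09] w 0.268 tilt [ -0.5  -0.4 -57.3]
-0.100 [ 0.014  0.001 -0.279]
```

```bash
for i in 1; do python3 -m inch '[{"jaw":255,"x":0,"y":0,"z":-0.03,"ax":0,"ay":0,"az":0}]'; python3 -m inch '[{"jaw":255,"x":0,"y":0,"z":-0.03,"ax":0,"ay":0,"az":0}]'; python3 -m inch '[{"jaw":255,"x":0,"y":0,"z":-0.03,"ax":0,"ay":0,"az":0}]';  done | egrep "tcp|wrist"; python3 arc.py -.1 1
```

```text
tcp_pos: [0.4658, -0.107, 0.0589]
wrist_force: [-0.3, 0.4, 2.7]
tcp_pos: [0.4659, -0.107, 0.0571]
wrist_force: [0.1, -0.2, 2.1]
tcp_pos: [0.4659, -0.107, 0.0552]
wrist_force: [-0.1, -0.4, 5.2]
t 15.525 theta -0.035 r 0.1747 lat 0.0013 F [-0.1 -0.4  5.2] M [-0.03 -0.14 -0.05] w 0.264 tilt [ -0.5  -0.4 -57.3]
-0.100 [ 0.013  0.001 -0.187]
```

```bash
python3 -m inch '[{"jaw":255,"x":0,"y":0,"z":-0.02,"ax":0,"ay":0,"az":0}]'| egrep "tcp|wrist"
```

```text
tcp_pos: [0.466, -0.107, 0.0544]
wrist_force: [-1.5, 0.9, 9.4]
```

```bash
python3 -m inch '[{"jaw":255,"x":0,"y":0,"z":-0.02,"ax":0,"ay":0,"az":0}]'| egrep "tcp|wrist"
```

```text
tcp_pos: [0.466, -0.107, 0.054]
wrist_force: [-3.4, 1.3, 13.3]
```

Contact. I'll hold near 12 N now.

```bash
python3 -m inch '[{"jaw":255,"x":0,"y":0,"z":-0.01,"ax":0,"ay":0,"az":0}]'| egrep "tcp|wrist"
```

```text
tcp_pos: [0.466, -0.107, 0.0541]
wrist_force: [-1.8, -0.5, 7.3]
```

```bash
python3 -m inch '[{"jaw":255,"x":0,"y":0,"z":-0.005,"ax":0,"ay":0,"az":0}]'| egrep "tcp|wrist"
```

```text
tcp_pos: [0.466, -0.107, 0.0542]
wrist_force: [-0.2, 0.5, 5.7]
```

```bash
python3 -m inch '[{"jaw":255,"x":0,"y":0,"z":-0.005,"ax":0,"ay":0,"az":0}]'| egrep "tcp|wrist"
```

```text
tcp_pos: [0.466, -0.107, 0.0543]
wrist_force: [-0.7, -0.5, 4.2]
```

Force follows the per-row offset; about −0.02 should hold ~12 N.

```bash
python3 -m inch '[{"jaw":255,"x":0,"y":0,"z":-0.018,"ax":0,"ay":0,"az":0}]'| egrep "tcp|wrist"; python3 -m inch '[{"jaw":255,"x":0,"y":0,"z":-0.018,"ax":0,"ay":0,"az":0}]'| egrep "tcp|wrist"
```

```text
tcp_pos: [0.466, -0.107, 0.054]
wrist_force: [-3.2, 1.1, 12.9]
tcp_pos: [0.466, -0.107, 0.054]
wrist_force: [-2.6, 0.9, 13.2]
```

```bash
python3 -m inch '[{"jaw":255,"x":0,"y":0,"z":-0.018,"ax":0,"ay":0,"az":0}]'| egrep "tcp|wrist"; python3 -m inch '[{"jaw":255,"x":0,"y":0,"z":-0.018,"ax":0,"ay":0,"az":0}]'| egrep "tcp|wrist"
```

```text
tcp_pos: [0.466, -0.107, 0.054]
wrist_force: [-2.7, 1.8, 11.3]
tcp_pos: [0.466, -0.107, 0.054]
wrist_force: [-3.3, 0.7, 11.5]
```

Steady at 11–13 N. Hold for a further second.

```bash
python3 -m inch '[{"jaw":255,"x":0,"y":0,"z":-0.018,"ax":0,"ay":0,"az":0},{"jaw":255,"x":0,"y":0,"z":-0.018,"ax":0,"ay":0,"az":0}]'| egrep "tcp|wrist"; python3 -m inch '[{"jaw":255,"x":0,"y":0,"z":-0.018,"ax":0,"ay":0,"az":0},{"jaw":255,"x":0,"y":0,"z":-0.018,"ax":0,"ay":0,"az":0}]'| egrep "tcp|wrist";python3 -m inch '[{"jaw":255,"x":0,"y":0,"z":-0.018,"ax":0,"ay":0,"az":0},{"jaw":255,"x":0,"y":0,"z":-0.018,"ax":0,"ay":0,"az":0}]'| egrep "tcp|wrist"; python3 -m inch '[{"jaw":255,"x":0,"y":0,"z":-0.018,"ax":0,"ay":0,"az":0},{"jaw":255,"x":0,"y":0,"z":-0.018,"ax":0,"ay":0,"az":0}]'| egrep "tcp|wrist"; python3 arc.py 0.4 6
```

```text
tcp_pos: [0.466, -0.107, 0.054]
wrist_force: [-2.9, 1.0, 10.9]
tcp_pos: [0.4661, -0.107, 0.0541]
wrist_force: [-2.5, 0.7, 11.3]
tcp_pos: [0.466, -0.107, 0.054]
wrist_force: [-2.8, 1.3, 11.8]
tcp_pos: [0.466, -0.107, 0.054]
wrist_force: [-2.0, 0.5, 11.7]
t 17.65 theta -0.042 r 0.1747 lat 0.0013 F [-2.   0.5 11.7] M [ 0.34  0.58 -0.12] w 0.269 tilt [ -0.4  -0.6 -57.3]
0.032 [-0.001 -0.     0.211]
0.106 [0.014 0.001 0.21 ]
0.179 [0.03  0.002 0.209]
0.253 [0.045 0.004 0.206]
0.326 [0.06  0.005 0.202]
0.400 [0.075 0.006 0.197]
```

Over 1.5 s at 11–13 N: at r≈0.175 that is about 22 N on the punch. Now raise.

```bash
python3 -m inch '[{"jaw":255,"x":0,"y":0,"z":0.1,"ax":0,"ay":0,"az":0},{"jaw":255,"x":0,"y":0,"z":0.21,"ax":0,"ay":0,"az":0},{"jaw":255,"x":0.014,"y":0.001,"z":0.21,"ax":0,"ay":0,"az":0},{"jaw":255,"x":0.03,"y":0.002,"z":0.21,"ax":0,"ay":0,"az":0},{"jaw":255,"x":0.045,"y":0.004,"z":0.2,"ax":0,"ay":0,"az":0},{"jaw":255,"x":0.06,"y":0.005,"z":0.2,"ax":0,"ay":0,"az":0},{"jaw":255,"x":0,"y":0,"z":0,"ax":0,"ay":0,"az":0}]'; python3 arc.py 0.785 6
```

```text
time_s: 18.52
tcp_pos: [0.4758, -0.1062, 0.1243]
ee_rot: [[-0.996, -0.088, -0.006], [-0.088, 0.996, -0.011], [0.007, -0.01, -1.0]]
wrist_force: [3.3, -0.5, -2.0]
gripper_width: 0.266
t 18.525 theta 0.365 r 0.1764 lat 0.0012 F [ 3.3 -0.5 -2. ] M [-0.28 -0.69 -0.02] w 0.266 tilt [ -0.4  -0.6 -57.3]
0.435 [0.078 0.006 0.185]
0.505 [0.091 0.007 0.179]
0.575 [0.103 0.008 0.172]
0.645 [0.115 0.009 0.164]
0.715 [0.126 0.01  0.156]
0.785 [0.136 0.011 0.147]
```

```bash
python3 -m inch '[{"jaw":255,"x":0.085,"y":0.006,"z":0.18,"ax":0,"ay":0,"az":0},{"jaw":255,"x":0.1,"y":0.007,"z":0.18,"ax":0,"ay":0,"az":0},{"jaw":255,"x":0.11,"y":0.008,"z":0.17,"ax":0,"ay":0,"az":0},{"jaw":255,"x":0.12,"y":0.009,"z":0.16,"ax":0,"ay":0,"az":0},{"jaw":255,"x":0.11,"y":0.009,"z":0.13,"ax":0,"ay":0,"az":0},{"jaw":255,"x":0,"y":0,"z":0,"ax":0,"ay":0,"az":0}]'; python3 arc.py 0.785 2
```

```text
time_s: 19.27
tcp_pos: [0.5029, -0.1041, 0.173]
ee_rot: [[-0.996, -0.086, -0.022], [-0.086, 0.996, -0.01], [0.022, -0.008, -1.0]]
wrist_force: [1.4, -1.3, -2.5]
gripper_width: 0.268
t 19.275 theta 0.683 r 0.1770 lat 0.0013 F [ 1.4 -1.3 -2.5] M [-0.25 -0.13 -0.03] w 0.268 tilt [ -1.2  -0.6 -57.3]
0.734 [0.095 0.008 0.111]
0.785 [0.101 0.008 0.106]
```

```bash
python3 -m inch '[{"jaw":255,"x":0.11,"y":0.008,"z":0.11,"ax":0,"ay":-0.05,"az":0},{"jaw":255,"x":0.11,"y":0.008,"z":0.11,"ax":0,"ay":-0.05,"az":0},{"jaw":255,"x":0,"y":0,"z":0,"ax":0,"ay":0,"az":0},{"jaw":255,"x":0,"y":0,"z":0,"ax":0,"ay":0,"az":0}]'; python3 arc.py 0.785 1
python3 - <<'E'
from h import *
for n in ("side","scene"): cv2.imwrite(f"pics/{n}7.png",capture(n)[:,:,::-1])
im=cv2.imread("pics/side7.png")[160:310,270:430]
im2=cv2.imread("pics/scene7.png")[180:330,205:365]
cv2.imwrite("pics/crop7.png",np.hstack([cv2.resize(a,(400,375),interpolation=cv2.INTER_CUBIC) for a in (im,im2)]))
E
```

```text
time_s: 19.77
tcp_pos: [0.5151, -0.1031, 0.1862]
ee_rot: [[-0.996, -0.086, -0.007], [-0.086, 0.996, -0.01], [0.008, -0.009, -1.0]]
wrist_force: [-0.0, -1.1, -6.9]
gripper_width: 0.265
t 19.775 theta 0.784 r 0.1770 lat 0.0012 F [-0.  -1.1 -6.9] M [-0.58  0.34 -0.04] w 0.265 tilt [ -0.4  -0.6 -57.3]
0.785 [0.003 0.    0.003]
```

View pics/crop7.png

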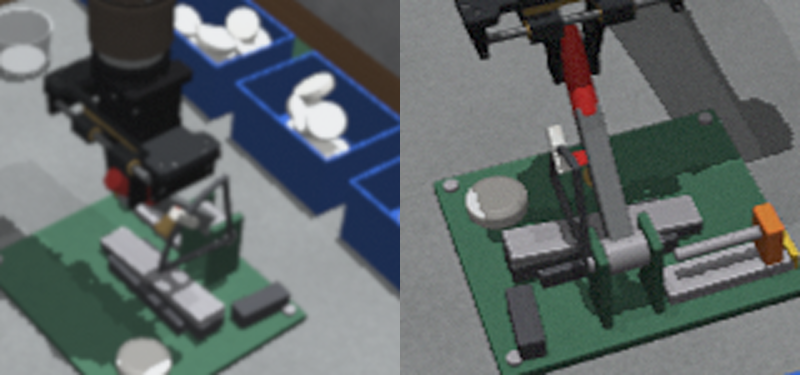

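The bolt is still out at the stop, and the red lever pointer lies close to the white mark in the scene view. Release and withdraw upward.

```bash
python3 -m inch '[{"jaw":255,"x":0,"y":0,"z":0,"ax":0,"ay":0,"az":0},{"jaw":70,"x":0,"y":0,"z":0,"ax":0,"ay":0,"az":0},{"jaw":70,"x":0,"y":0,"z":0,"ax":0,"ay":0,"az":0},{"jaw":70,"x":0,"y":0,"z":0,"ax":0,"ay":0,"az":0},{"jaw":70,"x":0,"y":0,"z":0,"ax":0,"ay":0,"az":0}]'; python3 -m inch '[{"jaw":70,"x":0,"y":0,"z":0.3,"ax":0,"ay":0,"az":0},{"jaw":70,"x":0,"y":0,"z":0.5,"ax":0,"ay":0,"az":0},{"jaw":70,"x":0,"y":0,"z":0.8,"ax":0,"ay":0,"az":0},{"jaw":70,"x":0,"y":0,"z":1,"ax":0,"ay":0,"az":0},{"jaw":70,"x":-0.3,"y":0.3,"z":0.8,"ax":0,"ay":0,"az":0},{"jaw":70,"x":-0.6,"y":0.6,"z":0,"ax":0,"ay":0,"az":0},{"jaw":70,"x":-0.6,"y":0.6,"z":0,"ax":0,"ay":0,"az":0},{"jaw":70,"x":-0.6,"y":0.6,"z":0,"ax":0,"ay":0,"az":0},{"jaw":70,"x":0,"y":0,"z":0,"ax":0,"ay":0,"az":0}]'
python3 - <<'E'
from h import *
v=[0.5653,-0.0977,0.079]
for n in ("side","scene"): cv2.imwrite(f"pics/{n}8.png",capture(n)[:,:,::-1])
im=cv2.imread("pics/side8.png")[160:310,270:430]
im2=cv2.imread("pics/scene8.png")[180:330,205:365]
cv2.imwrite("pics/crop8.png",np.hstack([cv2.resize(a,(400,375),interpolation=cv2.INTER_CUBIC) for a in (im,im2)]))
for th in (.68,.785,.885):
  print(th,((proj(pw(v,[lev(th,.2),lev(th,.12)]),camera_params("side"))-[270,160])*2.5).round(0).tolist(),((proj(pw(v,[lev(th,.2),lev(th,.12)]),camera_params("scene"))-[205,180])*2.5+[400,0]).round(0).tolist())
E
```

```text
time_s: 20.5
tcp_pos: [0.5191, -0.1027, 0.1901]
ee_rot: [[-0.996, -0.088, 0.005], [-0.088, 0.996, -0.01], [-0.004, -0.011, -1.0]]
wrist_force: [0.2, -0.2, -0.9]
gripper_width: 0.634
time_s: 21.62
tcp_pos: [0.3893, 0.0262, 0.4019]
ee_rot: [[-0.996, -0.086, 0.01], [-0.086, 0.996, -0.006], [-0.01, -0.007, -1.0]]
wrist_force: [0.6, 1.3, -0.2]
gripper_width: 0.724
0.68 [[100.0, 192.0], [147.0, 204.0]] [[561.0, 34.0], [586.0, 122.0]]
0.785 [[111.0, 175.0], [154.0, 194.0]] [[565.0, 30.0], [589.0, 120.0]]
0.885 [[123.0, 159.0], [161.0, 185.0]] [[569.0, 28.0], [592.0, 120.0]]
```

View pics/crop8.png

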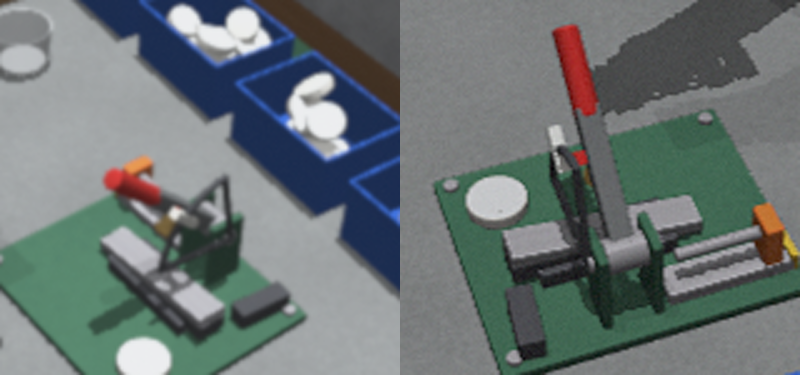

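View pics/scene8.png

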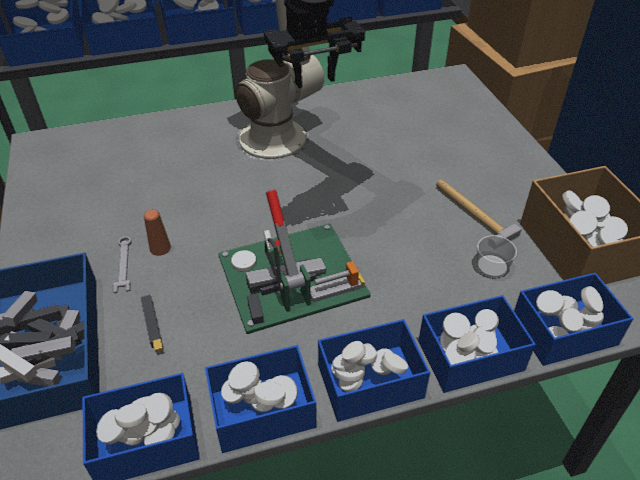

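The lever stands near 45° and the bolt is out. In the side crop the tip is at (115,181), slightly below the 0.785 prediction of (111,175). I'll check it more finely.

Run:
```python
from h import *
v=[0.5653,-0.0977,0.079]
w=camera_params("side")
for n,th0 in (("side5",1.13),("side8",.78)):
  im=cv2.imread(f"pics/{n}.png")
  hsv=cv2.cvtColor(im,cv2.COLOR_BGR2HSV); m=((hsv[...,0]<6)|(hsv[...,0]>172))&(hsv[...,1]>150)&(hsv[...,2]>50)
  m[:190]=0;m[300:]=0;m[:,:290]=0;m[:,400:]=0
  k,l,st,c=cv2.connectedComponentsWithStats(m.astype(np.uint8)); i=1+st[1:,4].argmax(); print(n,st[i],c[i])
  ys,xs=np.where(l==i); e=np.cov(xs,ys); ev,V=np.linalg.eigh(e); d=V[:,1]; print("axis deg",np.degrees(np.arctan2(d[1],d[0])))
  for th in np.arange(th0-.1,th0+.11,.05):
    a=proj(pw(v,[lev(th,.2),lev(th,.12),lev(th,.16)]),w); d=a[1]-a[0]; print("%.2f"%th,a[2],np.degrees(np.arctan2(d[1],d[0])))
im=cv2.imread("pics/side8.png")[215:275,300:380]
cv2.imwrite("pics/crop9.png",cv2.resize(im,(800,600),interpolation=cv2.INTER_CUBIC))
```

```text
side5 [331 208  14  20 129] [337.60465116 217.33333333]
axis deg 61.38951897003597
1.03 [333.00619687 222.103094  ] 50.38305647275478
1.08 [335.18527023 219.8731316 ] 55.65239665937304
1.13 [337.41431441 217.72250664] 60.74320733828251
1.18 [339.68595036 215.65807054] 65.61273125974098
1.23 [341.99266149 213.68629685] 70.2323378281721
side8 [312 228  22  13 154] [322.22727273 234.13636364]
axis deg -156.36059214707018
0.68 [319.72441797 239.29684041] 13.75943403627933
0.73 [321.36692966 236.72707524] 18.536197667057735
0.78 [323.10394239 234.18137152] 23.546834554745143
0.83 [324.9301033  231.66810885] 28.7539642033926
0.88 [326.83967114 229.19558094] 34.10649016267858
```

View pics/crop9.png

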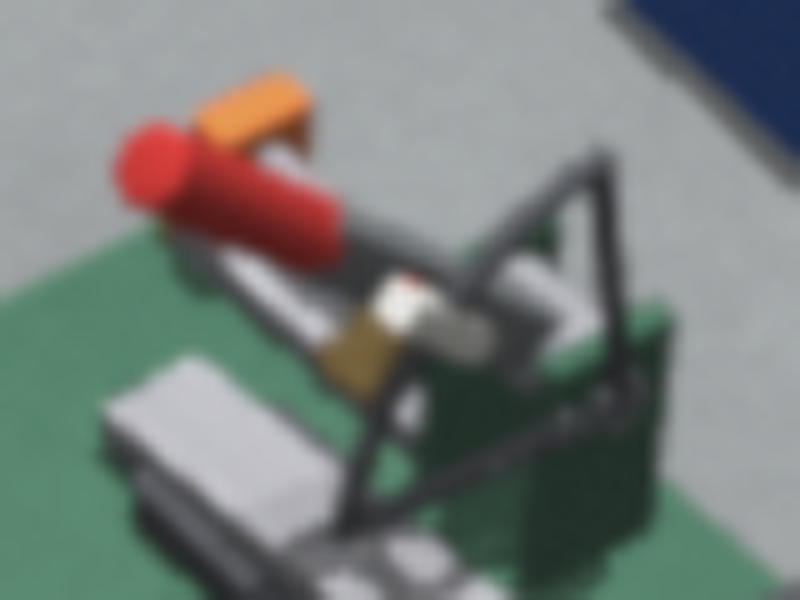

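Red-blob centroid (322.2, 234.1) and axis angle 23.6° both give θ≈0.78, and the red pointer sits behind the white mark. All good, so I'll hand in.

```bash
python3 -c "
from station import *
s=sense();print(s['time_s'],s['wrist_force'],s['joint_velocities']);print(finish_job())"
```

```text
21.725 [-0.1295603   0.32783432 -0.35947637] [-1.90076573  1.87981277  0.38965743 -0.023928   -0.0560665   0.0159174 ]
the job is handed in; nothing more can be done
None
```

The job is done and handed in at 21.7 s of the 72 s allowed; no verdict was reported.

- **Bolt:** I gripped the orange fin and pulled it about 49 mm, until the force rose to 32 N at the stop. The lever was still up at about 1.13 rad, and later pictures show the fin against its yellow stop.
- **Punch on the key:** I lowered the lever by its handle and felt the punch meet the key at about −0.04 rad. I then held for about 1.5 s, reading 11–13 N at the wrist. By my estimate that is about 22–26 N on the punch; it never read above 13.3 N.
- **Lever back up:** I raised it to the white mark, let go and drew the arm clear. The last side picture gives 0.78 rad from both the handle's position and its direction, and the pointer sits at the mark.
- **Key and other things:** In the final pictures the key lies in its bed and the other things look where they began. I checked those by eye, not by measurement.

- **Disagreements:** The two cameras put the fin up to 4 mm apart, and the press-corner fit left up to 4 px of error. A first rough reading of the final lever angle by eye gave about 0.75 rad, also within tolerance.
- **Arm at hand-in:** It was clear of everything, with about 0 N at the wrist. Two joints still showed nearly 2 degrees/s as they settled.

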